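Shut the specimen drawer, fit the loose valve knob on its D-shaft and hold it pressed in

TASK

Push the open drawer of the white specimen store fully home until it seats past its detent. Then take the loose pointer knob (the one with the nose, not the round one), turn it so that the flat in its bore matches the flat of the D-shaft on top of the store, push it fully onto the shaft and press it down against the valve's spring to about the end of its travel; finish while still holding the knob pressed in, do not let go. Leave the other things on the table where they are.

Things in the scene. Friction and masses are not known exactly. Their poses are not given: they have to be found in the camera images.
- store: white housing fixed to the table: 200 mm deep (x), 260 mm wide (y), 70 mm high, the drawer in its front, the D-shaft and a low dial (14 mm high, 60 mm wide, its centre 145 mm from the shaft) on its flat top. Origin at the centre of its underside; x points from front to back, z up.
- drawer (a joint): opening of the drawer in m: 0 = home at its stop, 0.045 to 0.075 at the start. Slides along the store's x; needs about 1 N, and about 7 N from 14 mm, where its rib must pass a sprung roller. Within 5 mm of home the roller pulls it in and keeps it shut; before that it is pushed back a little.
- drawer_front (a point): centre of the outer face of the drawer's flat aluminium front (176 mm wide, 52 mm high, centre 34 mm above the table, no handle standing out). x points horizontally into the store, the way to push; z up. When home, this face stands 12 mm proud of the housing.
- shaft_tip (a point): top end of the upright steel D-shaft, on its axis: 16 mm diameter, 40 mm high above the store's top (tip 110 mm above the table), tip chamfered 2 mm. One flat along its whole length, 3.5 mm from the axis. x points horizontally from the axis out through the flat; z up.
- shaft_foot (a point): axis of the D-shaft at the store's top (70 mm above the table); x as at the tip. A black collar, 28 mm diameter, 5 mm high, surrounds the foot; a small light mark on it lies on the side of the flat. The shaft turns only stiffly (about 0.12 N m), so it stays as found.
- plunger (a joint): how far the D-shaft is pressed down, in m: 0 = up, 0.008 = end of its travel. Spring: 6 N at the start of the travel, 10 N at its end; it comes back up when released.
- knob_mid (a point): centre of the loose black pointer knob, on its bore's axis, 23 mm above its underside. It stands on the table, bore down: 46 mm high, 30 mm wide across two flat parallel sides (y; flat 13 mm either way from the axis), reaching 19 mm back and 30 mm forward to its nose (x), a light line on top towards the nose. About 0.09 kg.
- knob_bore (a point): centre of the bore's mouth in the knob's underside, axes as knob_mid. D-bore 22 mm deep, 19.4 mm diameter, its flat 5 mm from the axis on the nose side (x): x of knob and shaft must agree within about 10 degrees. Fully on, knob_mid is 1 mm above shaft_tip; pressed to the end, this point is 10 mm above the store's top.
- round_knob: bystander: round black knob without a nose, 38 mm diameter, 30 mm high, standing on the table; origin at the centre of its underside. It and the pointer knob may be in each other's place.
- tweezers: bystander: steel tweezers lying on the table, 125 mm long (x), 8 mm wide and high; origin under the middle.
- stub_box: bystander: small closed white box 82 x 62 x 28 mm; origin at the centre of its underside.
- pen_cup: bystander: dark cup with pens, 76 mm diameter, 150 mm high with its pens; origin at the centre of its underside.
- bottle: bystander: clear bottle, 60 mm diameter, 150 mm high; origin at the centre of its underside.
- screwdriver: bystander: screwdriver lying on the table behind the knobs; origin under its middle.
There are look-alikes about, which are no part of the job. What is shaped like the part that bears knob_mid but red is not meant.

How it is judged (in metres and radians):
On the way, in this order (a step that is already met when the one before it is completed fails the run):
1. the drawer is fully home (value of joint drawer below 0.002 m), for 0.2 s.
2. the pointer knob is on the D-shaft, at least half its bore deep (z of knob_mid in the frame of shaft_tip below 0.012 m and horizontal distance between knob_mid and shaft_tip below 0.005 m), for 0.1 s.
At the end, for the whole second after the job is handed in: Drawer home within 2 mm. Pointer knob fully on the D-shaft: within 3 mm of the bore's end and 4 mm of the axis, upright within 7 degrees, flats matched within 14 degrees. The fingers still hold or press it (over 2 N), with the shaft pressed down more than 5 of its 8 mm (value of joint drawer below 0.002 m and z of knob_mid in the frame of shaft_tip below 0.004 m and horizontal distance between knob_mid and shaft_tip below 0.004 m and angle between the x axis of knob_mid and the x axis of shaft_tip, either way round below 0.25 rad and angle between knob_mid's own z axis and vertical below 0.12 rad and value of joint plunger above 0.005 m and contact force between the fingers and knob above 2 N); the arm keeps its last pose, push and grip.
It fails at once if another thing on the table was shifted by more than 30 mm (distance of any of round_knob, tweezers, stub_box, pen_cup, bottle, screwdriver from where it was at the start of the episode above 0.03 m).
It also fails if it takes over 64 s, if anything falls off the work surface, if the arm or the gripper's body presses on something with over 40 N, if the wrist force passes 120 N, or if a joint passes its speed limit or range.

ROBOT

A 6-joint arm with a two-finger parallel gripper is mounted at the origin on the work surface. World frame = base frame: x ahead of the robot, y to its left, z up, the work surface at z = 0. Lengths are in mm, angles in rad, forces in N, time in s.
With the tool pointing down it reaches from about 275 to 750 mm from the base axis. Payload 10.2 kg.
Tool frame: the origin (TCP) lies at the very end of the fingers, on their centre line; the grasp point (between the pads) lies 19 mm behind it (ctrl.tcp_to_grasp is the distance from the TCP to the grasp point, in mm); z points along the fingers, x is the direction in which the jaws open and shut, and the axes are right-handed (so a half turn about z gives the same grasp; the last joint's range is limited). The gripper opens to 85 mm and grips with 20 to 120 N. Pads are 22 mm wide; open, the fingers measure 114 mm over their backs; the gripper's body (76 mm by 85 mm) begins 54 mm behind the grasp point. The pads swing forward as they close: fully open they stand 13 mm farther back than shut.
Start: joints at [1.034, 0.313, 1.498, -0, 1.331, -0.223], TCP at [162.067, 499.365, 231.294] pointing down, gripper open.
Joint ranges: [-2.94, 2.94], [-0.97, 2.17], [0.19, 2.56], [-1.23, 4.37], [0.02, 3.11], [-2.88, 2.88]. Speed limits (rad/s): [2.39, 2.39, 3.01, 3.14, 3.14, 3.14].

INTERFACE

Orientations are given as a unit quaternion [w, x, y, z].
In Python, from rig import monitor, vision, order, ctrl gives the robot as it stands. The module is installed in compiled form; this text tells all that it offers.
- The arm moves only by the shell command python3 -m pendant 'ROWS' [FORCE]. ROWS is JSON, a list that holds one entry, the list of rows, each a list of 5 numbers: the closure, from -1 (fully open) to 1 (shut), then the shift along the world's x, y, z in m, then the turn about the world's z in degrees. In form: [[[fingers, dx, dy, dz, spin], ...]]. A call has 1 to 20 rows; each row is the pose to reach, as a shift and turn from the pose commanded when the call began; what a row does not reach only later rows make up. A row lasts 1/10 s, in which the tool goes at most 50 mm and 8.59 degrees, less where a joint would pass 70% of its speed; a pose out of reach is approached as far as the arm can. A call with a gripper value outside its range is refused whole. The fingers move at their own pace and stop on an object; FORCE is the grip in N (left out, the last holds). Time passes only in rows, so rows that repeat a pose let the fingers close. It gives the time, the measured TCP pose, the force and the opening at its end, in the units of the state.
- monitor.sense(): the state, without advancing time (a new reading comes with each control period).
- vision.capture(name): name is "scene" or "side" or "wrist"; returns (picture, depth): 400x640x3 uint8, red, green, blue; 400x640 float32, mm along the optical axis (not along the pixel's ray), 0 where there is no reading.
- vision.camera_info(name): a dict with "fov_y" (degrees; the focal length in pixels is half the picture's height over the tangent of half this angle, whatever the lens; pixels are square), "cx", "cy" (the principal point, pixels), "R" (3x3) and "t" (3): a world point X has camera coordinates R X + t; the wrist camera has in their place "hand_eye" (4x4, takes a point from camera to tool coordinates, whose origin is the TCP and whose axes are the tool frame's). Camera axes: x right, y down, z forward; pixel columns grow to the right and rows downward; lengths in mm; the calibration is good to about 2 mm. A picture is of the moment at which its call begins: read the wrist's pose just before it. camera_info takes no time and is no camera call.
- order.finish_job(): hands the job in, once; it reports no verdict.
The state is a dict: "time_s": time; "joints": joint angles; "dq": joint speeds; "tau": joint torques, N m; "eef_pos": TCP position; "ee_rot": TCP orientation; "force": force on the tool from outside, world axes, zero at the start; "wrist_torque": the same for the moment, N m; "grip_width": opening from 0.0 (shut) to 1.0 (fully open).
Only numpy, scipy, OpenCV 4.12 (cv2) and the standard library are available. Lean on these libraries where they do the work, as an engineer would, in place of code of your own. Each camera call takes 0.05 s, during which the arm holds its last target.

## Working session

There is one attempt and no reset: what is moved stays moved. The work goes in short steps, Python scripts to look and compute and a shell command to move; the robot and the scene stay as the last step left them, time stands still between calls to the robot, and variables do not carry over. Pictures are saved under pics/ and viewed, and the job is handed in when it is done.

```bash
mkdir -p pics; cat > h.py <<'E'
import numpy as np, cv2, json
from rig import monitor, vision, order, ctrl
from scipy.spatial.transform import Rotation as Ro
def snap(n,fn):
    s=monitor.sense(); p,d=vision.capture(n)
    cv2.imwrite(f'pics/{fn}.png',p[:,:,::-1]); np.savez(f'pics/{fn}.npz',p=p,d=d,pos=s['eef_pos'],rot=s['ee_rot'],n=n); return p,d
def cam(fn):
    z=np.load(f'pics/{fn}.npz'); n=str(z['n']); c=vision.camera_info(n); f=200/np.tan(np.radians(c['fov_y'])/2)
    if 'hand_eye' in c:
        H=np.array(c['hand_eye']); q=z['rot']; Rt=Ro.from_quat([q[1],q[2],q[3],q[0]]).as_matrix()
        Rw=Rt@H[:3,:3]; o=Rt@H[:3,3]+z['pos']
    else:
        R=np.array(c['R']);Rw=R.T;o=-R.T@np.array(c['t'])
    return z['p'],z['d'],f,c['cx'],c['cy'],Rw,o
def onplane(fn,u,v,h):
    p,d,f,cx,cy,R,o=cam(fn); r=R@np.array([(u-cx)/f,(v-cy)/f,1]); return o+r*(h-o[2])/r[2]
def bydepth(fn,u,v):
    p,d,f,cx,cy,R,o=cam(fn); z=d[int(v),int(u)]; return o+R@np.array([(u-cx)/f*z,(v-cy)/f*z,z])
def proj(fn,X):
    p,d,f,cx,cy,R,o=cam(fn); c=R.T@(np.array(X)-o); return f*c[0]/c[2]+cx,f*c[1]/c[2]+cy
E
python3 - <<'E'
from h import *
print(monitor.sense()); print(ctrl.tcp_to_grasp)
for n in('scene','side','wrist'): snap(n,n+'0'); print(n,vision.camera_info(n))
E
```

```text
{'time_s': 0.0, 'joints': array([ 1.03362708e+00,  3.13465075e-01,  1.49847185e+00,  5.62864196e-06,
        1.33102054e+00, -2.23386956e-01]), 'dq': array([-0.00158496, -0.00096631, -0.00051923,  0.00055237, -0.00261314,
        0.00116957]), 'tau': array([ 5.31614569e-04, -4.12263644e+01, -2.59744620e+01, -1.40927214e-04,
        4.10814624e-03,  1.21301574e-05]), 'eef_pos': array([161.90533857, 499.12274264, 230.71428735]), 'ee_rot': array([ 2.66443006e-04,  8.08906396e-01,  5.87937052e-01, -6.28243754e-04]), 'force': array([ 0.16307332, -0.43686454, -0.92057244]), 'wrist_torque': array([ 0.0109879 ,  0.00446543, -0.00683592]), 'grip_width': 1.0027416908374154}
18.700000000000003
scene {'fov_y': 55.174705463999906, 'cx': 323.0180168392327, 'cy': 199.32955534291244, 'R': array([[ 2.67979822e-01,  9.63424419e-01, -4.52106128e-04],
       [ 5.89774354e-01, -1.64418799e-01, -7.90653318e-01],
       [-7.61809048e-01,  2.11612495e-01, -6.12263935e-01]]), 't': array([-119.01749977, -226.1251422 , 1742.69322878])}
side {'fov_y': 45.32743275008342, 'cx': 322.40115620788356, 'cy': 209.6119012090007, 'R': array([[ 0.92210991, -0.38686539, -0.00696321],
       [-0.27933365, -0.6531351 , -0.70383752],
       [ 0.26774246,  0.65096061, -0.71032687]]), 't': array([-473.53820608,  212.04794496, 1286.67465291])}
wrist {'fov_y': 60.672262429109956, 'cx': 319.2845089303841, 'cy': 193.74615944377422, 'hand_eye': array([[ 9.99999565e-01, -9.24427666e-04,  1.20882185e-04,
        -1.48664460e+00],
       [ 8.61435712e-04,  9.65775445e-01,  2.59378194e-01,
        -6.62884902e+01],
       [-3.56521425e-04, -2.59377978e-01,  9.65775822e-01,
        -1.42140169e+02],
       [ 0.00000000e+00,  0.00000000e+00,  0.00000000e+00,
         1.00000000e+00]])}
```

View pics/scene0.png

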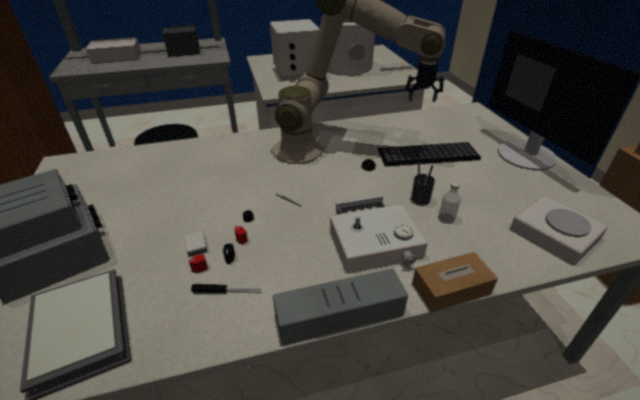

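View pics/side0.png

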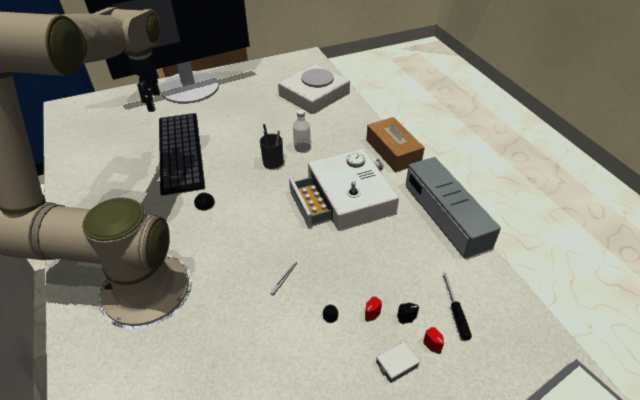

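View pics/wrist0.png

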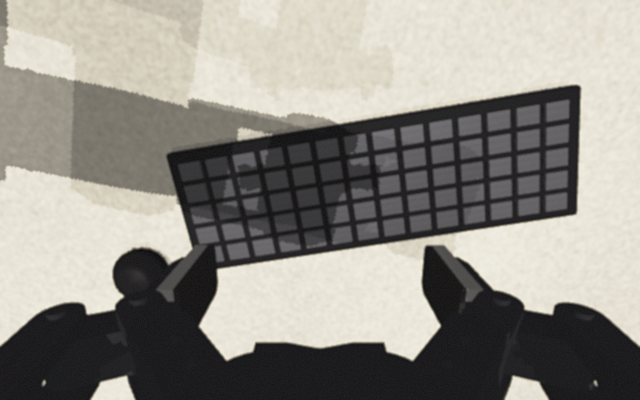

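Candidates:
- Black, elongated: scene (229,252), side (408,312). Probably the pointer knob.
- Black, small and round: scene (248,215), side (330,313). Probably the round knob.
- Red look-alikes: scene (241,234) and (198,263), side (373,307) and (434,340).
- Black mouse: scene (369,165).

I'll check these in close crops.

```bash
python3 - <<'E'
from h import *
a=cv2.imread('pics/side0.png')
c1=cv2.resize(a[285:365,310:450],None,fx=5.6,fy=5.6,interpolation=2)[:448]
cv2.imwrite('pics/c1.png',c1)
cv2.imwrite('pics/c2.png',cv2.resize(a[140:235,280:410],None,fx=6,fy=6,interpolation=2))
for n,u,v in[('side0',408,312),('side0',330,313),('side0',353,185),('side0',381,163),('side0',355,158),('side0',290,188),('side0',330,218),('side0',284,280),('side0',272,150),('side0',301,132),('side0',398,360),('side0',458,305)]: print(u,v,bydepth(n,u,v).round(1))
E
```

```text
408 312 [ 587.9 -364.6   50.7]
330 313 [ 417.1 -279.4   28. ]
353 185 [634.5  52.4 104.3]
381 163 [787.4 158.5  57.4]
355 158 [706.3 187.2  82.9]
290 188 [484.2 196.8  24.4]
330 218 [553.4  35.4  12.7]
284 280 [ 349.5 -122.2    5.1]
272 150 [475.5 336.8  78.9]
301 132 [597.2 387.4  82.4]
398 360 [ 511.  -457.2   30. ]
458 305 [ 727.6 -381.4   21.8]
```

View pics/c1.png

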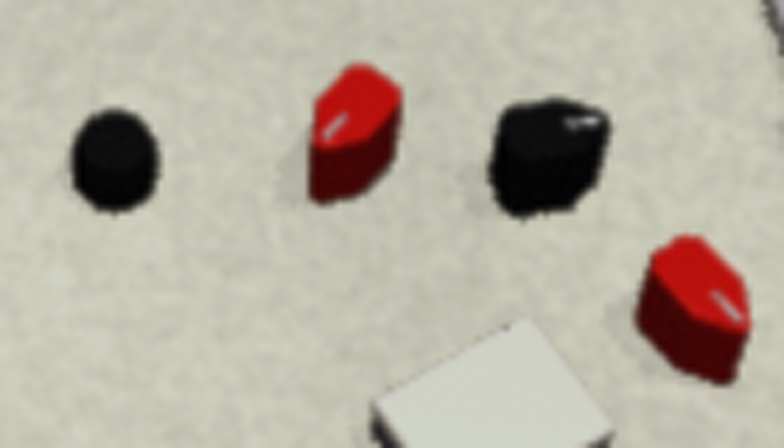

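View pics/c2.png

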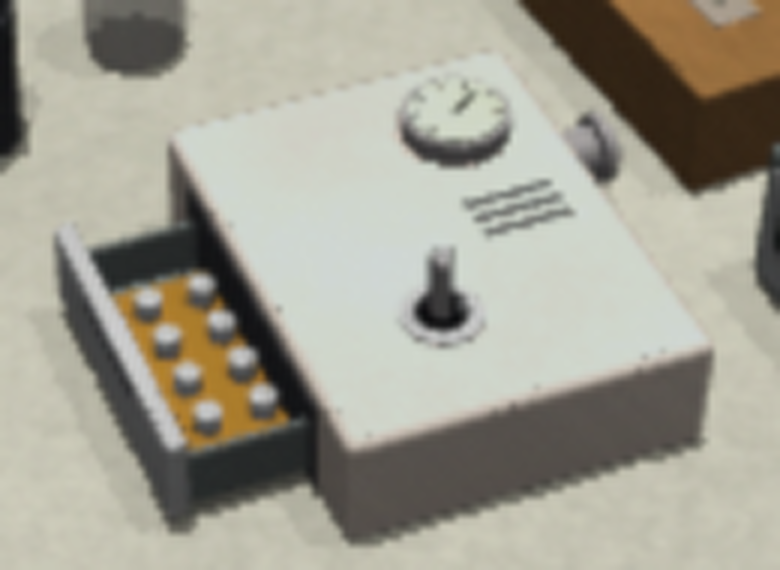

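```bash
python3 - <<'E'
from h import *
n='side0'
L=onplane(n,290.5,178,60);R=onplane(n,310.3,213.5,60)
print('drawer top edge',L.round(1),R.round(1),np.linalg.norm(L-R), ((L+R)/2).round(1))
e=L-R; print('dir', np.degrees(np.arctan2(-e[0],e[1])))
# housing top corners, crop2
C=[onplane(n,280+x/6,140+y/6,70) for x,y in((175,138),(350,445),(712,348),(505,55))]
for i in range(4):
    d=C[(i+1)%4]-C[i]; print(C[i].round(1), np.linalg.norm(d).round(1), np.degrees(np.arctan2(d[1],d[0])).round(1))
print('centre',np.mean(C,0).round(1))
print('foot collar',onplane(n,280+440/6,140+312/6,75),'tip',onplane(n,280+441/6,140+250/6,110))
# depth based: housing top points
p,d,f,cx,cy,Rw,o=cam(n)
v,u=np.mgrid[0:400,0:640]
P=o+np.stack([(u-cx)/f*d,(v-cy)/f*d,d],-1)@Rw.T
m=(abs(P[...,2]-70)<4)&(P[...,0]>450)&(P[...,0]<850)&(P[...,1]>-80)&(P[...,1]<320)
m=cv2.morphologyEx(m.astype(np.uint8),cv2.MORPH_OPEN,np.ones((3,3)))
nn,lab,st,ct=cv2.connectedComponentsWithStats(m); k=1+np.argmax(st[1:,4]); q=P[lab==k][:,:2].astype(np.float32)
print(cv2.minAreaRect(q))
for nm in('side0','scene0'):
    p,d,f,cx,cy,Rw,o=cam(nm); P=o+np.stack([(u-cx)/f*d,(v-cy)/f*d,d],-1)@Rw.T
    m=(P[...,2]>41)&(P[...,2]<53)&(abs(P[...,0]-590)<45)&(abs(P[...,1]+362)<50)&(p.max(2)<140)
    q=P[m][:,:2]; print('knob',nm,m.sum(),q.mean(0),q.min(0),q.max(0), cv2.minAreaRect(q.astype(np.float32)))
lt=onplane('side0',414.5,306.8,46);print('line',lt)
E
```

```text
drawer top edge [490.2 202.7  60. ] [489.7  33.2  60. ] 169.45564256507515 [489.9 118.   60. ]
dir -0.16819631967316606
[567.1 236.6  70. ] 246.9 -91.7
[559.6 -10.2  70. ] 192.7 -2.8
[752.1 -19.5  70. ] 250.7 87.9
[761.5 231.   70. ] 194.5 178.4
centre [660.  109.5  70. ]
foot collar [636.82102076  52.44281886  75.        ] tip [639.18703491  59.4586441  110.        ]
((659.1734008789062, 115.00382232666016), (261.2114562988281, 199.49713134765625), 88.80294036865234)
knob side0 180 [ 596.57928507 -351.34450308] [ 575.05358386 -366.35610738] [ 623.44446935 -333.51571945] ((598.6337280273438, -351.6976623535156), (30.693017959594727, 48.70640563964844), 73.74738311767578)
knob scene0 94 [ 603.30119557 -349.36453352] [ 577.89201311 -364.67741096] [ 627.87129822 -332.22253782] ((604.22607421875, -349.0286560058594), (29.902740478515625, 49.254127502441406), 76.90426635742188)
line [ 612.22163533 -355.38311298   46.        ]
```

The close crop settles it: the black part at side (408,312) has the nose and light line, so it's the pointer knob. The one at (330,313) is round, and the other two nosed parts are red.

The drawer's outer face is at x≈490, y≈117, and the store's yaw is about -1.3°. I'll move in front of the drawer.

```bash
python3 -m pendant '[[[1,0.03,-0.04,0,8],[1,0.06,-0.08,0,16],[1,0.09,-0.12,0,17],[1,0.12,-0.16,0,17],[1,0.15,-0.20,0,17],[1,0.18,-0.24,0,17],[1,0.21,-0.28,0,17],[1,0.23,-0.32,0,17],[1,0.25,-0.36,-0.04,17],[1,0.263,-0.383,-0.08,17],[1,0.263,-0.383,-0.12,17],[1,0.263,-0.383,-0.16,17],[1,0.263,-0.383,-0.18,17],[1,0.263,-0.383,-0.18,17]]]' 40
python3 - <<'E'
from h import *
snap('side','side1')
E
```

```text
time_s: 1.55
eef_pos: [423.4, 116.2, 49.1]
ee_rot: [-0.002, 0.713, 0.701, -0.002]
force: [-1.0, 1.3, 0.2]
grip_width: 0.001
```

View pics/side1.png

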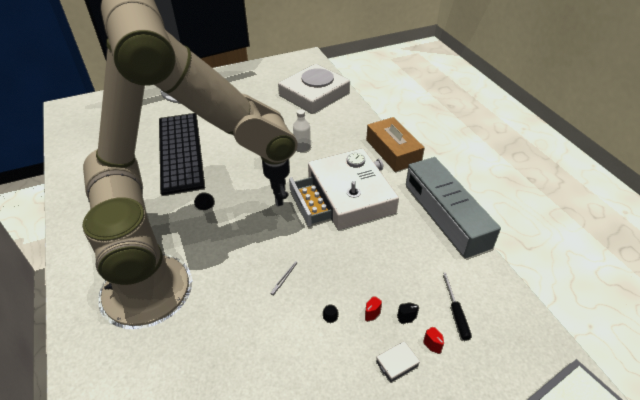

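The closed fingers are at side (281,200), just in front of the drawer face and clear of everything else. I'll lower the tool and push.

```bash
python3 -m pendant '[[[1,0.02,0,-0.018,0],[1,0.04,0,-0.018,0],[1,0.05,0,-0.018,0],[1,0.06,-0.001,-0.018,0],[1,0.07,-0.001,-0.018,0],[1,0.08,-0.002,-0.018,0],[1,0.09,-0.002,-0.018,0],[1,0.09,-0.002,-0.018,0]]]'
python3 - <<'E'
from h import *
print(monitor.sense()['force']);snap('side','side2'); snap('scene','scene2')
a=cv2.imread('pics/side2.png');b=cv2.imread('pics/scene2.png')
cv2.imwrite('pics/c3.png',np.vstack([cv2.resize(a[130:240,240:420],None,fx=4,fy=2.7*1,interpolation=2),cv2.resize(b[180:280,310:490],None,fx=4,fy=2.8,interpolation=2)]))
E
```

```text
time_s: 2.4
eef_pos: [516.4, 114.2, 33.5]
ee_rot: [0.001, 0.713, 0.701, 0.001]
force: [-0.2, -0.5, -0.1]
grip_width: -0.002
[-0.18809492 -0.54062796 -0.12615374]
```

View pics/c3.png

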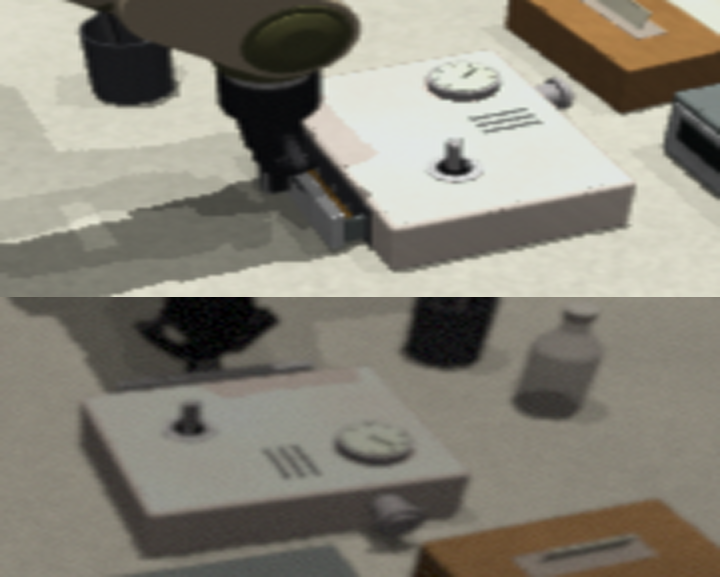

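The drawer is sliding, with about 20 mm still to go. I'll keep pushing in smaller steps through the detent.

```bash
python3 -m pendant '[[[1,0.005,0,0,0],[1,0.010,0,0,0],[1,0.014,0,0,0],[1,0.017,0,0,0]]]'; python3 -m pendant '[[[1,0.003,0,0,0],[1,0.003,0,0,0]]]';  python3 -m pendant '[[[1,0.003,0,0,0],[1,0.003,0,0,0]]]'
```

```text
time_s: 2.9
eef_pos: [532.0, 114.2, 33.2]
ee_rot: [-0.0, 0.713, 0.701, -0.001]
force: [-1.6, -1.8, -0.0]
grip_width: 0.002
time_s: 3.1
eef_pos: [535.8, 114.4, 33.4]
ee_rot: [0.0, 0.713, 0.701, 0.001]
force: [-0.1, -0.1, 1.0]
grip_width: -0.001
time_s: 3.3
eef_pos: [538.5, 114.4, 33.4]
ee_rot: [0.0, 0.713, 0.701, 0.0]
force: [-0.1, 0.4, -0.4]
grip_width: 0.001
```

```bash
python3 -m pendant '[[[1,0.003,0,0,0],[1,0.003,0,0,0]]]'; python3 -m pendant '[[[1,0.003,0,0,0],[1,0.003,0,0,0]]]'; 
python3 - <<'E'
from h import *
snap('side','side3')
a=cv2.imread('pics/side3.png')
cv2.imwrite('pics/c4.png',cv2.resize(a[140:240,260:400],None,fx=5.5,fy=5.5,interpolation=2))
E
```

```text
time_s: 3.5
eef_pos: [539.2, 114.5, 33.1]
ee_rot: [-0.002, 0.713, 0.701, -0.002]
force: [-10.0, -0.8, 6.8]
grip_width: 0.002
time_s: 3.7
eef_pos: [539.2, 114.5, 32.9]
ee_rot: [-0.005, 0.713, 0.701, -0.005]
force: [-27.0, -3.1, 18.5]
grip_width: -0.0
```

View pics/c4.png

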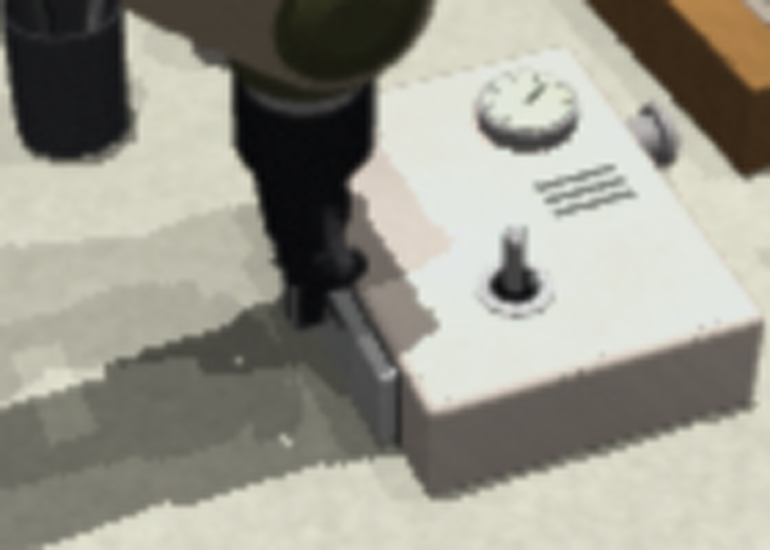

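The fingers stopped hard at 27 N, well above the 7 N detent, and the face is about 12 mm proud, so the drawer is home. I'll retreat, rise, and look at the D-shaft and drawer with the wrist camera.

```bash
python3 -m pendant '[[[1,-0.03,0,0,0],[1,-0.04,0,0.04,0],[0,-0.04,0,0.09,0],[-1,-0.02,-0.02,0.14,0],[-1,0.02,-0.05,0.15,0],[-1,0.055,-0.06,0.15,0],[-1,0.055,-0.06,0.15,0],[-1,0.055,-0.06,0.15,0]]]'
python3 - <<'E'
from h import *
snap('wrist','w1')
E
```

```text
time_s: 4.55
eef_pos: [599.0, 54.2, 182.6]
ee_rot: [-0.001, 0.713, 0.701, -0.0]
force: [-0.5, -0.0, -0.4]
grip_width: 0.994
```

View pics/w1.png

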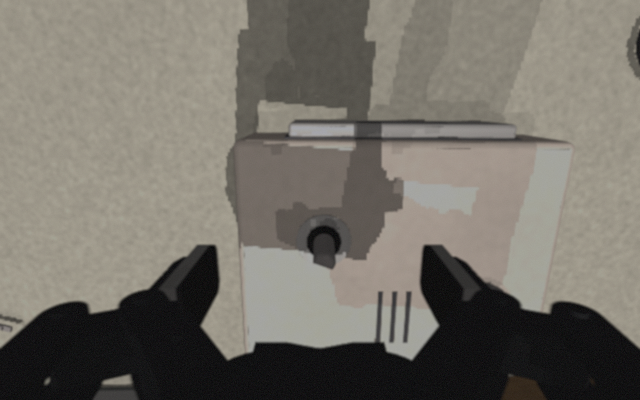

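```bash
python3 - <<'E'
from h import *
a=cv2.imread('pics/w1.png')
c=a[200:285,275:375]; c=cv2.convertScaleAbs(c,alpha=1.6,beta=10)
cv2.imwrite('pics/c5.png',cv2.resize(c,None,fx=7,fy=7,interpolation=2))
print('pred tip/foot',proj('w1',[637,53,110]),proj('w1',[637,53,75]))
for u,v in((325,262),(322,225),(290,240)): print(bydepth('w1',u,v).round(1))
E
```

```text
pred tip/foot (np.float64(320.3113593412447), np.float64(260.01709490447126)) (np.float64(320.1576406469423), np.float64(240.14882748133763))
[638.5  56.2 110.1]
[626.1  54.7  70.5]
[639.   28.7  68.9]
```

View pics/c5.png

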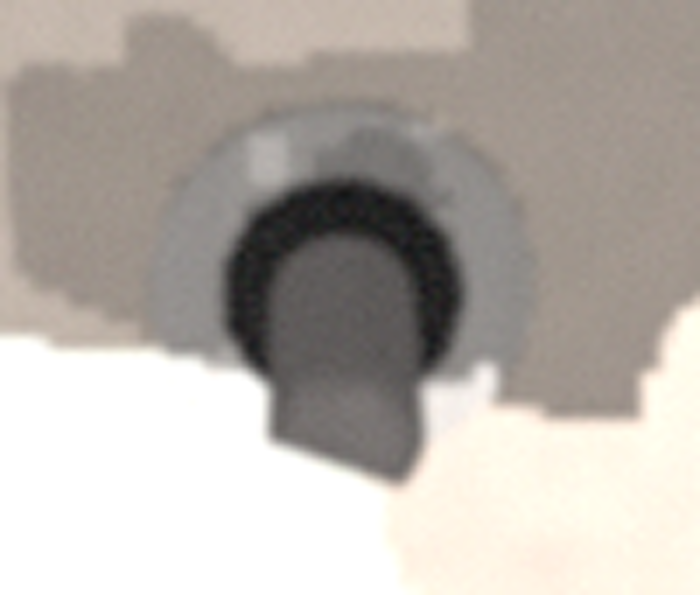

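The drawer is home in this view. The shaft tip's straight edge, from crop (268,437) to (405,483), suggests the flat faces about -18° in world. A pale patch on the ring at (268,160) could be the mark and doesn't agree, so I'll look from beyond the shaft.

```bash
python3 -m pendant '[[[-1,0.04,0,0,0],[-1,0.08,0,0.01,0],[-1,0.09,0,0.01,0],[-1,0.09,0,0.01,0]]]'
python3 - <<'E'
from h import *
snap('wrist','w2')
u,v=proj('w2',[638,55,90]);u,v=int(u),int(v);print(u,v,proj('w2',[638,55,110]),proj('w2',[638,55,75]))
a=cv2.imread('pics/w2.png');v0=max(v-45,0)
c=cv2.convertScaleAbs(a[v0:v0+90,u-50:u+50],alpha=1.3,beta=10)
print(u-50,v0)
cv2.imwrite('pics/c6.png',cv2.resize(c,None,fx=6.5,fy=6.5,interpolation=2))
E
```

```text
time_s: 5.0
eef_pos: [689.2, 55.0, 192.7]
ee_rot: [-0.0, 0.713, 0.701, -0.0]
force: [-0.3, 0.4, -0.2]
grip_width: 1.001
319 124 (np.float64(319.6729379321581), np.float64(126.83490739131368)) (np.float64(319.6013090857622), np.float64(123.55989111406431))
269 79
```

View pics/c6.png

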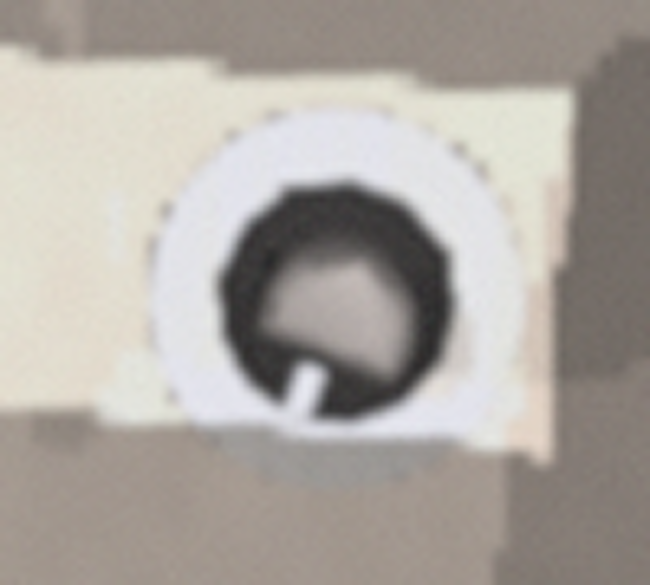

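Clear now: the mark at crop (308,390) and the flat's edge (260,330)–(395,380) are on the same side, so the flat faces about -20° in world. Next I'll compute the shaft axis and go look at the knob.

```bash
python3 -m pendant '[[[-1,-0.01,-0.04,0.02,0],[-1,-0.02,-0.09,0.02,0],[-1,-0.04,-0.14,0.02,0],[-1,-0.05,-0.19,0.02,0],[-1,-0.06,-0.24,0.02,0],[-1,-0.07,-0.29,0.02,0],[-1,-0.08,-0.34,0.02,0],[-1,-0.085,-0.38,0.02,0],[-1,-0.085,-0.40,0.02,0],[-1,-0.085,-0.40,0.02,0],[-1,-0.085,-0.40,0.02,0]]]'
python3 - <<'E'
from h import *
a=cv2.imread('pics/w2.png')
s=lambda x,y:(269+x/6.5,79+y/6.5)
# collar: dark & inside
g=cv2.cvtColor(a,cv2.COLOR_BGR2GRAY); m=np.zeros_like(g); m[79:169,280:350]=(g[79:169,280:350]<80)
c=max(cv2.findContours(m,0,2)[0],key=cv2.contourArea); (x,y),r=cv2.minEnclosingCircle(c); print('collar px',x,y,r)
C=onplane('w2',x,y,75); print('axis',C)
M=onplane('w2',*s(308,390),75); print('mark ang',np.degrees(np.arctan2(*(M-C)[1::-1])))
A=onplane('w2',*s(260,330),109);B=onplane('w2',*s(395,382),109);d=B-A;print('flat normal',np.degrees(np.arctan2(d[1],d[0]))-90,A,B)
snap('wrist','w3'); print(proj('w3',[598,-352,46]), monitor.sense()['joints'].round(2))
E
```

```text
time_s: 6.15
eef_pos: [603.6, -344.5, 213.4]
ee_rot: [-0.0, 0.713, 0.701, 0.0]
force: [0.7, 0.9, 0.1]
grip_width: 1.004
collar px 320.41070556640625 124.70536041259766 17.89329719543457
axis [638.85020456  55.58909598  75.        ]
mark ang -16.937088578296127
flat normal -21.831997895060397 [639.83050639  48.0141728  109.        ] [645.23244049  61.49812749 109.        ]
(np.float64(312.1249966068067), np.float64(170.77706840612856)) [-0.69  0.72  0.9   0.    1.52 -2.24]
```

View pics/w3.png

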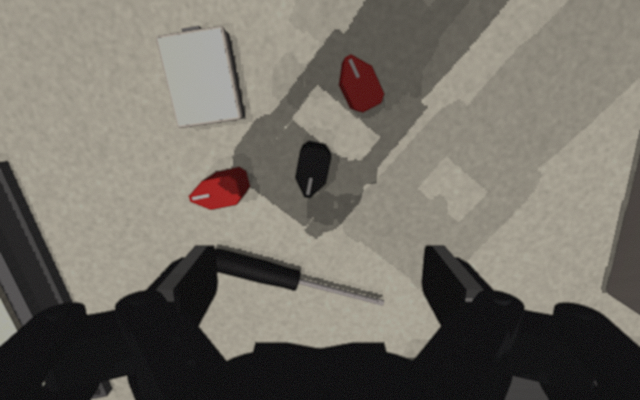

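The nosed black knob is at wrist (313,170), with its nose pointing down in the picture. Reds are at (220,188) and (360,83), and the box and screwdriver sit nearby. Next I'll measure the knob's pose.

```bash
cat >> h.py <<'E'
def knob(n,box,h=46):
    p,d,f,cx,cy,R,o=cam(n)
    x0,y0,x1,y1=box
    m=np.zeros((400,640),np.uint8); m[y0:y1,x0:x1]=((p.max(2)<50)[y0:y1,x0:x1])
    # include light line: close
    m=cv2.morphologyEx(m,cv2.MORPH_CLOSE,np.ones((9,9)))
    c=max(cv2.findContours(m,0,2)[0],key=cv2.contourArea)
    W=np.array([onplane(n,*q,h)[:2] for q in c[:,0,:]],np.float32)
    return m,c,W
E
python3 - <<'E'
from h import *
m,c,W=knob('w3',(285,130,345,205))
print(cv2.boundingRect(c),cv2.contourArea(c),cv2.minAreaRect(W))
a=cv2.imread('pics/w3.png');b=a[130:210,270:360].copy(); cv2.imwrite('pics/c7.png',cv2.resize(cv2.convertScaleAbs(b,alpha=2,beta=20),None,fx=7,fy=7,interpolation=2))
p,d,f,cx,cy,Rw,o=cam('w3');v,u=np.mgrid[0:400,0:640]
P=o+np.stack([(u-cx)/f*d,(v-cy)/f*d,d],-1)@Rw.T
k=(P[...,2]>42)&(P[...,2]<50)&(abs(P[...,0]-598)<50)&(abs(P[...,1]+352)<50)&(p.max(2)<70)
q=P[k][:,:2].astype(np.float32);print(k.sum(),P[k][:,2].mean(),cv2.minAreaRect(q),q.mean(0))
E
```

```text
(296, 141, 35, 57) 1389.0 ((597.3968505859375, -351.92779541015625), (28.639528274536133, 52.32957458496094), 77.8793716430664)
1342 45.368643961767035 ((599.7427368164062, -352.5704040527344), (29.804473876953125, 49.093666076660156), 76.99247741699219) [ 596.17505 -351.77936]
```

View pics/c7.png

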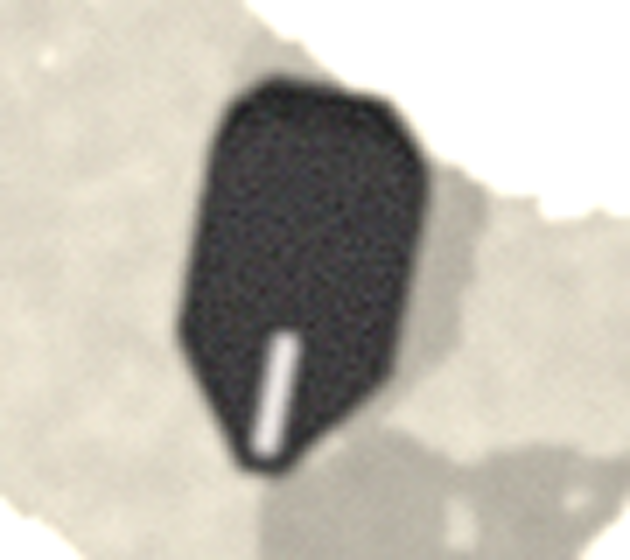

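The knob's axis is at about (594.5,-351.5) with its nose at about -12°. I'll grasp across its flats with tool x at 78°, which is a spin of -11°, and a half-open hand to clear the reds.

```bash
python3 -m pendant '[[[-0.3,-0.009,-0.007,-0.04,-6],[-0.3,-0.009,-0.007,-0.08,-11],[-0.3,-0.009,-0.007,-0.12,-11],[-0.3,-0.009,-0.007,-0.14,-11],[-0.3,-0.009,-0.007,-0.14,-11],[-0.3,-0.009,-0.007,-0.14,-11]]]' 80
python3 - <<'E'
from h import *
snap('wrist','w4');snap('side','side4')
a=cv2.imread('pics/side4.png');cv2.imwrite('pics/c8.png',cv2.resize(a[240:360,340:480],None,fx=5,fy=5,interpolation=2))
E
```

```text
time_s: 6.8
eef_pos: [595.8, -351.7, 74.8]
ee_rot: [0.001, 0.777, 0.63, 0.0]
force: [0.0, -0.5, 0.3]
grip_width: 0.65
```

View pics/w4.png

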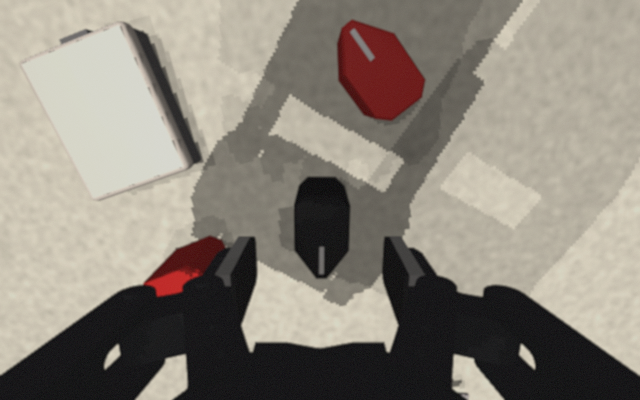

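View pics/c8.png

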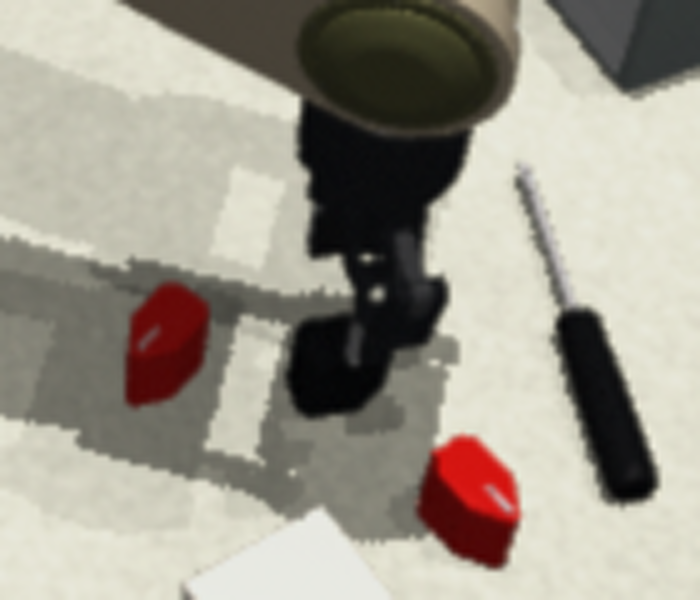

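```bash
python3 - <<'E'
from h import *
z=np.load('pics/w4.npz');q=z['rot'];Rt=Ro.from_quat([q[1],q[2],q[3],q[0]]).as_matrix()
for u,v in((222,238),(148,288),(321,270),(295,200),(349,200),(321,178),(321,277)): print(u,v,(Rt.T@(onplane('w4',u,v,46)-z['pos'])).round(1))
E
```

```text
222 238 [-53.6   4.   28.8]
148 288 [-97.3  34.   28.9]
321 270 [-0.5 23.  28.8]
295 200 [-14.  -17.2  28.8]
349 200 [ 14.1 -17.2  28.8]
321 178 [ -0.5 -28.9  28.7]
321 277 [-0.5 27.3 28.8]
```

The knob is centred and square between the jaws, at tool x -0.5 mm, and the red's nearest point is 54 mm out. I'll descend, then close.

```bash
python3 -m pendant '[[[-0.3,-0.002,0,-0.03,0],[-0.3,-0.002,0,-0.055,0],[-0.3,-0.002,0,-0.066,0],[-0.3,-0.002,0,-0.066,0],[0.5,-0.002,0,-0.066,0],[1,-0.002,0,-0.066,0],[1,-0.002,0,-0.066,0],[1,-0.002,0,-0.066,0],[1,-0.002,0,-0.066,0],[1,-0.002,0,-0.066,0]]]' 80
python3 -m pendant '[[[1,0,0,0.03,0],[1,0,0,0.07,0],[1,0,0,0.12,0],[1,0,0,0.15,0],[1,0,0,0.15,0],[1,0,0,0.15,0]]]' 80
python3 - <<'E'
from h import *
snap('wrist','w5');snap('side','side5')
a=cv2.imread('pics/side5.png');cv2.imwrite('pics/c9.png',cv2.resize(a[200:360,310:490],None,fx=4.3,fy=3.7,interpolation=2))
E
```

```text
time_s: 7.9
eef_pos: [594.0, -353.4, 9.5]
ee_rot: [0.002, 0.777, 0.629, 0.0]
force: [-0.3, 0.2, 5.6]
grip_width: 0.341
time_s: 8.5
eef_pos: [593.0, -352.6, 157.6]
ee_rot: [0.0, 0.777, 0.629, 0.0]
force: [0.3, 0.6, -1.5]
grip_width: 0.343
```

View pics/w5.png

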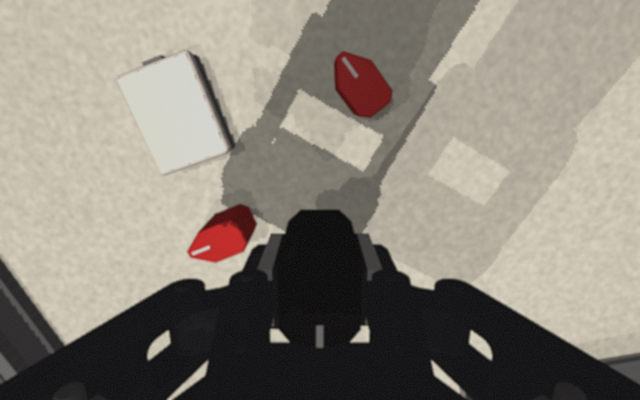

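View pics/c9.png

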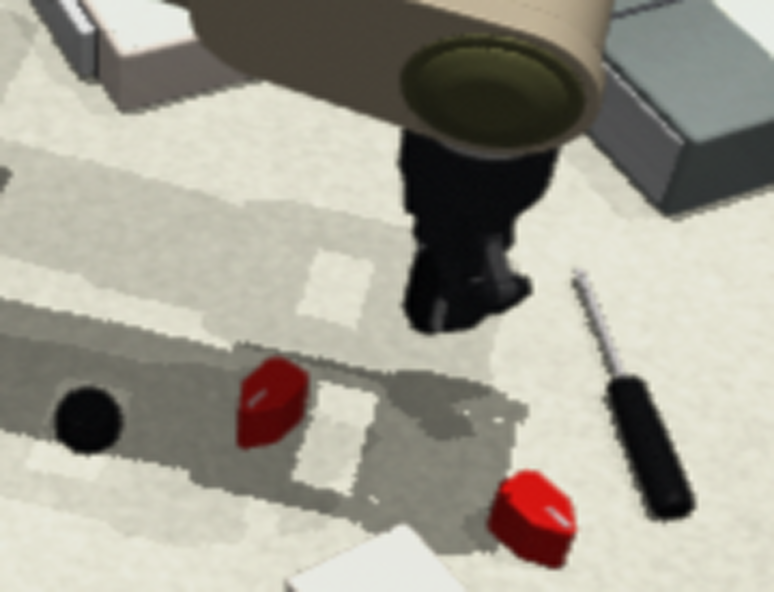

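```bash
python3 - <<'E'
from h import *
z=np.load('pics/w5.npz');q=z['rot'];Rt=Ro.from_quat([q[1],q[2],q[3],q[0]]).as_matrix();t=z['pos']
print('toolx ang',np.degrees(np.arctan2(Rt[1,0],Rt[0,0])),'tilt',np.degrees(np.arccos(-Rt[2,2])))
T=lambda X:(Rt.T@(X-t)).round(1)
for v in (205,208,210,212,215,220,230,240,250,260,270,280,290,300,310,320,330): print(v,T(bydepth('w5',320,v)))
print('under back',T(onplane('w5',320,210,t[2]-9.5)),'line',T(onplane('w5',320,325,t[2]+36.5)),T(onplane('w5',320,347,t[2]+36.5)))
a=cv2.imread('pics/w5.png');cv2.imwrite('pics/c10.png',cv2.resize(cv2.convertScaleAbs(a[200:355,250:390],alpha=3,beta=30),None,fx=3.8,fy=3.8,interpolation=2))
E
```

```text
toolx ang 78.0213204672697 tilt 0.04016957719951061
205 [ -0.7  25.  158.4]
208 [ -0.7  27.6 157.4]
210 [ -1.1 -18.3   8.3]
212 [ -1.1 -18.6   4.2]
215 [ -1.1 -19.1  -1.3]
220 [ -1.1 -18.3  -5.8]
230 [ -1.1 -18.3 -17.2]
240 [ -1.1 -18.3 -27.4]
250 [ -1.2 -18.2 -35.8]
260 [ -1.2 -14.8 -36.4]
270 [ -1.2 -11.3 -36.8]
280 [ -1.2  -7.5 -36.7]
290 [ -1.2  -3.8 -37. ]
300 [ -1.2   0.6 -36.1]
310 [ -1.2   4.2 -36.7]
320 [ -1.2   8.6 -36.3]
330 [ -1.2  12.4 -36.6]
under back [ -1.1 -17.9   9.5] line [ -1.2  10.4 -36.5] [ -1.2  19.7 -36.5]
```

View pics/c10.png

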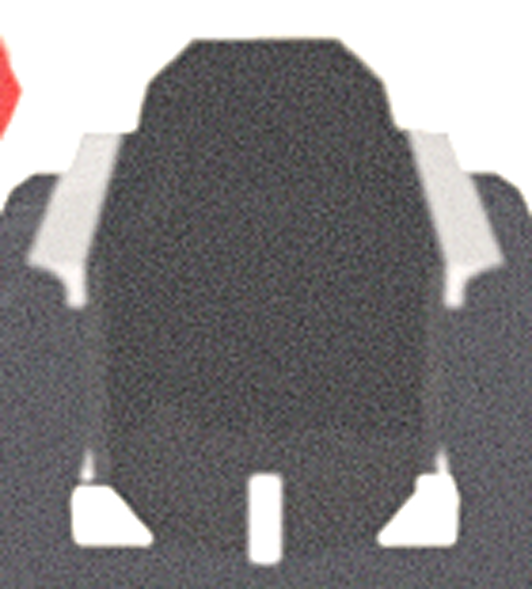

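The knob is held upright. Its axis reads -1.1 mm in tool x and +0.7 mm in tool y, and its underside is 9.5 mm below the TCP. The target TCP over the shaft is about (638.6, 56.9) with tool x at 70.5°, a spin of -7.5°.

```bash
python3 -m pendant '[[[1,0.005,0.03,0,-4],[1,0.01,0.07,0,-7.5],[1,0.015,0.11,0,-7.5],[1,0.02,0.15,0,-7.5],[1,0.025,0.19,0,-7.5],[1,0.03,0.23,0,-7.5],[1,0.035,0.27,0,-7.5],[1,0.04,0.31,0,-7.5],[1,0.044,0.35,0,-7.5],[1,0.045,0.39,0,-7.5],[1,0.0455,0.4095,0,-7.5],[1,0.0455,0.4095,0,-7.5],[1,0.0455,0.4095,0,-7.5]]]' 80
python3 - <<'E'
from h import *
s=monitor.sense();q=s['ee_rot'];print(s['eef_pos'].round(2),2*np.degrees(np.arctan2(q[2],q[1])),s['joints'].round(2))
snap('side','side6');snap('scene','scene6');snap('wrist','w6')
a=cv2.imread('pics/side6.png');b=cv2.imread('pics/scene6.png')
cv2.imwrite('pics/c11.png',np.hstack([cv2.resize(a[110:230,300:400],None,fx=4,fy=4,interpolation=2),cv2.resize(b[160:280,310:410],None,fx=4,fy=4,interpolation=2)]))
E
```

```text
time_s: 9.9
eef_pos: [638.2, 56.7, 156.1]
ee_rot: [-0.001, 0.816, 0.577, -0.001]
force: [0.4, -0.8, -0.7]
grip_width: 0.339
[638.19  56.66 156.14] 70.54662078763681 [-0.09  0.63  1.21 -0.    1.3  -1.33]
```

View pics/c11.png

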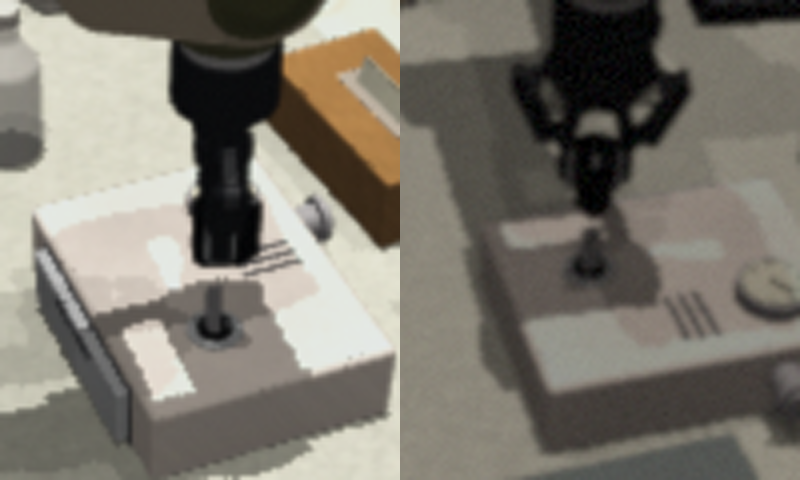

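View pics/w6.png

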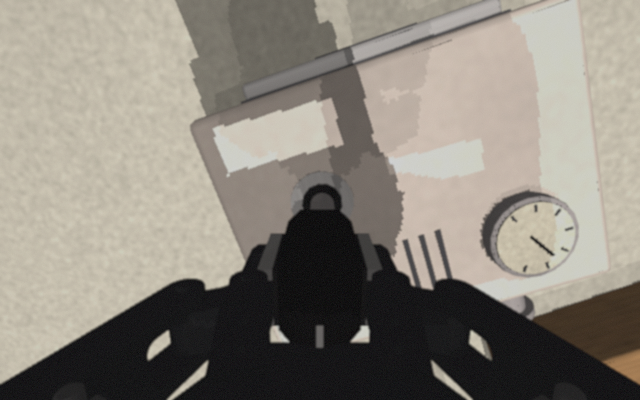

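```bash
python3 - <<'E'
from h import *
z=np.load('pics/w6.npz');q=z['rot'];Rt=Ro.from_quat([q[1],q[2],q[3],q[0]]).as_matrix();t=z['pos']
a=cv2.imread('pics/w6.png');g=cv2.cvtColor(a,cv2.COLOR_BGR2GRAY)
for v in range(184,207,3): print(v,g[v,298:348:2])
T=lambda X:(Rt.T@(X-t)).round(1)
for u in(302,322,341): print(u,T(onplane('w6',u,202,75)))
print(T(onplane('w6',322,184,75)))
cv2.imwrite('pics/c12.png',cv2.resize(cv2.convertScaleAbs(a[165:225,275:370],alpha=2.2,beta=20),None,fx=8,fy=8,interpolation=2))
E
```

```text
184 [122 119 114 114 115 116 112 112 108  87  61  64  65  57  62  82 106 109
  95  84  85  93 107 106 104]
187 [118 117 115 113 117 104  73  47  26  21  21  23  22  20  22  21  31  49
  72  83  85  92 105 106 106]
190 [137 129 115 115 100  49  21  16  20  25  19  20  19  21  21  20  16  10
  17  49  80 101 107 107 105]
193 [136 135 123  97  40  24  21  17  20  34  48  56  54  51  37  24  19  17
  18  20  48  88 107 108 105]
196 [134 136 120  47  19  23  23  34  57  67  69  68  66  64  63  63  44  15
  14  17  24  51 101 109 107]
199 [130 127  97  32  18  18  24  61  71  67  67  66  64  64  63  65  62  51
  20  19  19  38  99 109 106]
202 [107 105  75  21  19  14  44  65  65  65  65  64  64  62  62  63  64  60
  33  22  22  29  91 109 106]
205 [107 105  62  21  21  20  47  67  66  65  65  63  63  63  62  63  64  63
  41  23  21  29  80 107 107]
302 [-13.3  -0.3  81.6]
322 [ 0.4 -0.3 81.6]
341 [13.3 -0.3 81.6]
[  0.4 -12.9  81.7]
```

View pics/c12.png

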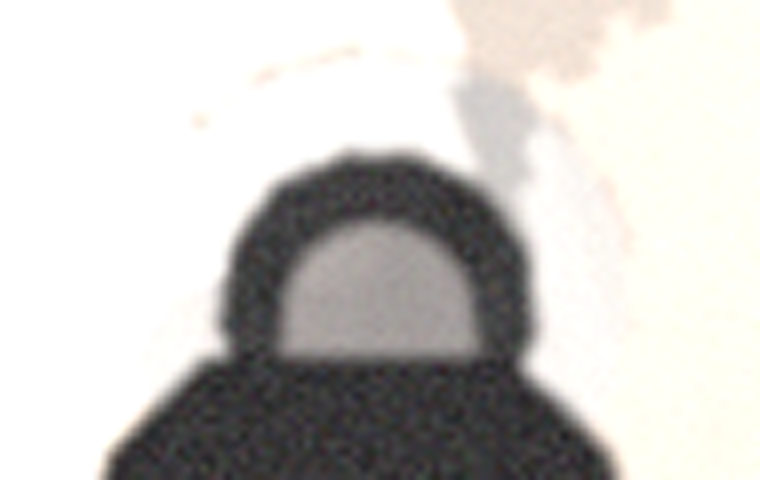

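The collar and shaft centre at crop x≈378 (px 322.3), which puts the knob about 1.2 mm off in tool x. I'll correct that, then lower in stages and watch the force.

```bash
python3 -m pendant '[[[1,0.0008,0.001,-0.015,0],[1,0.0008,0.001,-0.030,0],[1,0.0008,0.001,-0.032,0],[1,0.0008,0.001,-0.032,0]]]' 80
python3 -m pendant '[[[1,0,0,-0.003,0],[1,0,0,-0.006,0],[1,0,0,-0.006,0]]]'
python3 -m pendant '[[[1,0,0,-0.003,0],[1,0,0,-0.003,0]]]'
python3 -m pendant '[[[1,0,0,-0.003,0],[1,0,0,-0.003,0]]]'
```

```text
time_s: 10.45
eef_pos: [639.1, 57.5, 124.5]
ee_rot: [-0.0, 0.817, 0.577, -0.001]
force: [0.5, -0.3, -0.4]
grip_width: 0.339
time_s: 10.75
eef_pos: [639.3, 57.8, 119.1]
ee_rot: [-0.0, 0.817, 0.577, -0.0]
force: [0.2, 1.2, -0.5]
grip_width: 0.338
time_s: 10.95
eef_pos: [639.2, 57.9, 116.0]
ee_rot: [-0.0, 0.817, 0.577, -0.0]
force: [-0.2, 0.7, -1.2]
grip_width: 0.345
time_s: 11.15
eef_pos: [639.2, 57.9, 112.9]
ee_rot: [-0.0, 0.817, 0.577, -0.0]
force: [-0.2, 0.0, -0.5]
grip_width: 0.342
```

It's 7 mm below first contact height with no force, so the bore is over the shaft. Continuing.

```bash
python3 -m pendant '[[[1,0,0,-0.003,0],[1,0,0,-0.006,0],[1,0,0,-0.006,0]]]'
python3 -m pendant '[[[1,0,0,-0.003,0],[1,0,0,-0.006,0],[1,0,0,-0.006,0]]]'
python3 -m pendant '[[[1,0,0,-0.003,0],[1,0,0,-0.003,0]]]'
python3 -m pendant '[[[1,0,0,-0.003,0],[1,0,0,-0.003,0]]]'
```

```text
time_s: 11.45
eef_pos: [639.1, 57.9, 106.7]
ee_rot: [-0.0, 0.817, 0.577, -0.0]
force: [-0.2, 1.1, -0.5]
grip_width: 0.343
time_s: 11.75
eef_pos: [639.1, 57.9, 100.7]
ee_rot: [-0.0, 0.817, 0.577, -0.0]
force: [-0.5, -0.5, -0.4]
grip_width: 0.344
time_s: 11.95
eef_pos: [639.2, 57.8, 97.9]
ee_rot: [-0.0, 0.817, 0.577, -0.0]
force: [0.7, 0.1, -0.7]
grip_width: 0.338
time_s: 12.15
eef_pos: [639.6, 57.9, 95.7]
ee_rot: [0.0, 0.817, 0.577, 0.0]
force: [-1.6, 0.1, 5.9]
grip_width: 0.344
```

Seated at TCP z≈97 with the 6 N spring preload, as predicted. Now I'll press.

```bash
python3 -m pendant '[[[1,0,0,-0.003,0],[1,0,0,-0.003,0]]]' 100
python3 -m pendant '[[[1,0,0,-0.002,0],[1,0,0,-0.002,0]]]'
python3 -m pendant '[[[1,0,0,-0.002,0],[1,0,0,-0.002,0]]]'
```

```text
time_s: 12.35
eef_pos: [639.6, 57.9, 93.0]
ee_rot: [0.0, 0.817, 0.577, 0.0]
force: [-1.3, -0.6, 7.4]
grip_width: 0.335
time_s: 12.55
eef_pos: [639.7, 57.8, 91.3]
ee_rot: [0.0, 0.817, 0.577, 0.0]
force: [-2.8, -0.2, 7.9]
grip_width: 0.337
time_s: 12.75
eef_pos: [639.7, 57.9, 89.5]
ee_rot: [0.0, 0.817, 0.577, 0.001]
force: [-3.4, 0.3, 7.9]
grip_width: 0.335
```

```bash
python3 -m pendant '[[[1,0,0,-0.001,0],[1,0,0,-0.001,0]]]'
python3 -m pendant '[[[1,0,0,-0.001,0],[1,0,0,-0.001,0]]]'
python3 - <<'E'
from h import *
snap('wrist','w7');snap('side','side7')
z=np.load('pics/w7.npz');q=z['rot'];Rt=Ro.from_quat([q[1],q[2],q[3],q[0]]).as_matrix();t=z['pos']
for v in (205,208,210,212,215,220,230,240,250,260,280,300,320): print(v,(Rt.T@(bydepth('w7',320,v)-t)).round(1))
a=cv2.imread('pics/side7.png');b=cv2.imread('pics/w7.png')
cv2.imwrite('pics/c13.png',np.hstack([cv2.resize(a[120:230,290:400],None,fx=3.6,fy=3.6,interpolation=2),cv2.resize(cv2.convertScaleAbs(b[160:360,220:420],alpha=2,beta=20),(396,396),interpolation=2)]))
E
```

```text
time_s: 12.95
eef_pos: [639.8, 57.9, 89.3]
ee_rot: [0.001, 0.817, 0.577, 0.001]
force: [-4.8, 0.2, 13.5]
grip_width: 0.338
time_s: 13.15
eef_pos: [640.0, 57.9, 89.2]
ee_rot: [0.001, 0.816, 0.577, 0.001]
force: [-7.2, 0.3, 17.7]
grip_width: 0.338
205 [ -1.1 -17.4  18.4]
208 [ -1.1 -16.2  17.5]
210 [ -1.2 -18.5   7. ]
212 [ -1.2 -18.4   4.3]
215 [ -1.2 -18.5  -0.3]
220 [ -1.2 -18.   -5.2]
230 [ -1.2 -18.5 -18.2]
240 [ -1.2 -18.  -26.9]
250 [ -1.3 -17.7 -34.9]
260 [ -1.3 -14.2 -35.4]
280 [ -1.3  -7.4 -36.9]
300 [ -1.3   0.9 -36. ]
320 [ -1.3   9.5 -35.1]
```

View pics/c13.png

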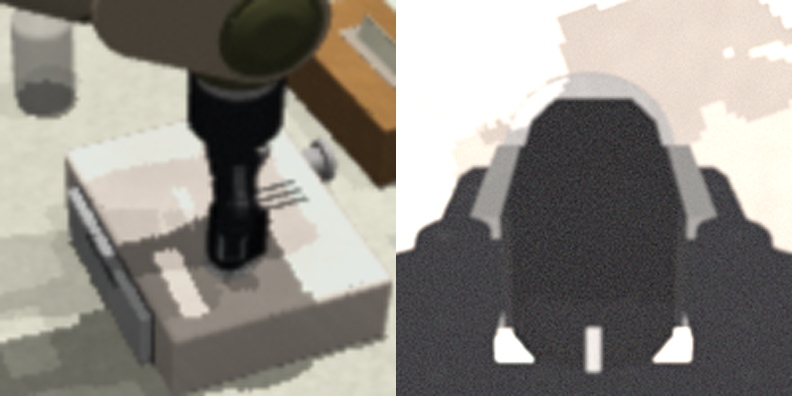

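The plunger hit its stop at TCP z≈89.2, so the bore mouth is at ~79.7 mm, about 10 mm above the store's top as specified. The knob hasn't slipped in the grip. In the side crop it's down on the collar and the drawer is shut. I'll ease the overpress a little, hold, and check.

```bash
python3 -m pendant '[[[1,-0.0005,0,0.001,0],[1,-0.0005,0,0.001,0],[1,-0.0005,0,0.001,0],[1,-0.0005,0,0.001,0],[1,-0.0005,0,0.001,0]]]'
python3 - <<'E'
from h import *
snap('side','side8')
a=cv2.imread('pics/side8.png');b=cv2.imread('pics/side0.png')
print(monitor.sense()['force'])
L=onplane('side8',*(290+75/3.6,120+190/3.6),60);print('drawer edge',L)
cv2.imwrite('pics/c14.png',a)
E
```

```text
time_s: 13.75
eef_pos: [639.7, 57.9, 89.3]
ee_rot: [0.001, 0.816, 0.577, 0.001]
force: [-3.4, 0.2, 12.4]
grip_width: 0.336
[-3.03502633 -0.44913795 11.84003631]
drawer edge [558.27433058 200.70461537  60.        ]
```

View pics/c14.png

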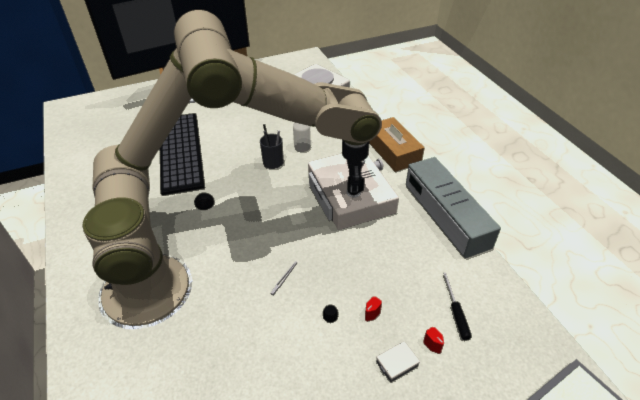

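The knob is held pressed on the shaft at side (355,190) and the drawer is shut at (318,190). Every bystander is where it started. Handing in.

```bash
python3 - <<'E'
from h import *
print(order.finish_job()); s=monitor.sense(); print(s['time_s'],s['force'],s['grip_width'])
E
```

```text
the job is handed in; nothing more can be done
None
the job is handed in; nothing more can be done
```

I pushed the drawer home, fitted the pointer knob onto the D-shaft with the flats matched, and pressed it to the end of the valve's travel. I handed the job in at about 14 s with the knob still gripped and pressed; the hand-in reported no verdict.

- **Drawer:** the fingers stopped hard at 27 N, far above the 7 N detent. It still looked shut in the last picture, though I judged that from pictures and force, not from a reading of the joint. I never saw the 7 N detent peak itself, because the force was read only at the end of each move.
- **Knob on the shaft:** it slid on without force and met the spring at TCP height 97 mm, where I expected it. The stop came at 89.3 mm, so the knob's underside is about 10 mm above the store's top, as specified for the end of travel.
- **Final hold:** about 12 N downward, with the grip set to 100 N. The wrist camera showed the knob upright and not slipped in the fingers.
- **Disagreements:** the two readings of the flat's direction differed, -17° from the collar mark and -22° from the flat's edge. I used -19.5°, well within tolerance. The camera's reading of the shaft's position shifted by about 1 mm between views, so I corrected for that before inserting. A side force of about 3 N remained at the end.
- **Other things:** the round knob, tweezers, box, cup, bottle, screwdriver and both red look-alikes were where they started in the last picture.

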